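# Hang the second bracket of the bar rack and press it home

## Robot

A 6-joint arm with a two-finger parallel gripper is mounted at the origin on a cart in front of the work surface, level with it; the furniture and walls round the work are solid. World frame = base frame: x ahead of the robot, y to its left, z up, the work surface at z = 0. Lengths are in m, angles in rad, forces in N, time in s.
With the tool pointing down it reaches from about 0.25 to 0.725 m from the base axis. Payload 4 kg.
Tool frame: the origin (TCP) lies midway between the tips of the shut fingers; the grasp point (between the pads) lies bot.tcp_to_grasp behind it (bot.tcp_to_grasp is the distance from the TCP to the grasp point, in m); z points along the fingers, y is the line along which they close (so a half turn about z gives the same grasp; the last joint's range is limited). The gripper opens to 85 mm and grips with 20 to 120 N. Pads are 22 mm wide; open, the fingers measure 114 mm over their backs; the gripper's body (76 mm by 85 mm) begins 54 mm behind the grasp point. The pads swing forward as they close: fully open they stand 13 mm farther back than shut.
Start: joints at [1.241, 0.241, 0.005, 1.335, 0, 1.571], TCP at [0.162, 0.473, 0.231] pointing down, gripper open.
Joint ranges: [-2.72, 2.72], [-1.05, 1.87], [-1.09, 1.28], [-1.99, 2.15], [-1.42, 1.44], [-3.14, 3.14]. Speed limits (rad/s): [2.79, 2.79, 3.14, 3.14, 3.14, 3.14].

## Interface

Orientations are given as a unit quaternion [x, y, z, w].
In Python, from workcell import readout, camera, bot gives the robot as it stands. The module is installed in compiled form; this text tells all that it offers.
- The arm moves only by the tool jog_arm, never from a script. Its argument "motion" is a list of rows, each an object of numbers: "x", "y", "z": the shift along the tool's x, y, z in mm; "spin": the turn about the tool's z in degrees; "fingers": the closure, from -1 (fully open) to 1 (shut). A call has 1 to 8 rows; each row is the pose to reach, as a shift and turn from the pose commanded when the call began, along the tool's axes at that moment; what a row does not reach only later rows make up. A row lasts 1/8 s, in which the tool goes at most 62.5 mm and 10.7 degrees, less where a joint would pass 70% of its speed; a pose out of reach is approached as far as the arm can. A call with a gripper value outside its range is refused whole. The fingers move at their own pace and stop on an object; the grip force is fixed at half the most. Time passes only in rows, so rows that repeat a pose let the fingers close. It gives the time, the measured TCP pose, the force, the opening and the grip force at its end, in the units of the state.
- readout.get_obs(): the state, without advancing time (a new reading comes with each control period).
- camera(name): name is "scene" or "top" or "wrist"; returns a dict with "pixels" (420x560x3 uint8, red, green, blue), "K" (3x3 intrinsics, pixels), "dist" ([k1, k2, p1, p2, k3] as OpenCV has them; the pictures are not rectified), "rvec" (rotation vector, rad) and "tvec" (3), from world to camera coordinates, as OpenCV has them. Camera axes: x right, y down, z forward; pixel columns grow to the right and rows downward; lengths in m; the calibration is good to about 2 mm. A picture is of the moment at which its call begins. There is no depth.
- bot.job_done(): hands the job in; it is judged then, once.
The state is a dict: "clock": time; "joint_pos": joint angles; "joint_vel": joint speeds; "tau": joint torques, N m; "eef_pos": TCP position; "tool_rot": TCP orientation; "ft_force": force on the tool from outside, world axes, zero at the start; "ft_torque": the same for the moment, N m; "grip_width": finger opening in m; "grasp_force": force on a finger pad.
Only numpy, scipy, OpenCV 4.12 (cv2) and the standard library are available. Lean on these libraries where they do the work, as an engineer would, in place of code of your own. Each camera call takes 0.05 s, during which the arm holds its last target. There are 200 camera calls.

## Task

The bench-top bar rack has a bracket on one post only. Pick up the loose bracket, hook it into the upper two slots of the empty post so that it sticks out like the fitted one, and press it down at its heel until it is fully home and the spring catch has snapped out over it. The post is thin sheet metal: feel your way in and press gently, never with more than 40 N, and let go at the end.

Things in the scene. Friction and masses are not known exactly. Their poses are not given: they have to be found in the camera images.
- bracket_grip (a point): the loose grey folded-steel bracket (0.2 to 0.4 kg), at its grip: mid-width of the beam, 20 mm above the underside on which it stands. Axes: +x along the beam to the heel (hook end), z up. The beam is a channel 24 mm wide (y), 40 mm high, with flat sides, that ends 71 mm in front (-x) in a stop 58 mm high. The heel plate's rear face is 95 mm behind (+x), its foot level with the underside
- bracket_hooks (a point): lower edge of the rear face of the bracket's heel plate (plate 30 mm wide, 132 mm high); axes as bracket_grip. Two hooks stand out 9 mm to +x at y = 0, 5 mm thick in y: each a neck 8 mm high, then a tongue hanging 24 mm below it, 5 mm behind the plate. Undersides of the necks: 44.5 and 118.5 mm up. At the plate's foot a bar 7 mm high, above it a window for the catch
- bracket_flange (a point): middle of the top of the flat flange at the top of the bracket's heel, where it is pressed down: 28 x 28 mm, level, 132 mm above the underside, 14 mm in front of the heel's rear face; axes as bracket_grip. Pushing down far out on the beam instead makes the hooks jam
- open_post: the empty post of the bar rack (bolted down): origin under the centre of its levelling foot, +x away from the slotted face, z up. Aluminium channel 44 mm wide (y), 30 mm deep, top 258 mm up; slotted front web 3 mm thick, front face at x = -15 mm. The other post, 220 mm away to one side (y), carries a fitted bracket. The sheet metal bends above 40 N of contact force from the bracket
- open_slot (a point): lower edge of the lower of the two slots to use, at the front face, as drawn: 135 mm above the post's origin, same axes. Slots 8 mm wide (y), 33.5 mm high, 74 mm apart. The foot's screw leaves the channel with its slots up to 10 mm higher or lower than drawn; not shown here. Tongues enter with the bracket 24 to 25.5 mm above home; home: necks down on the slots' lower edges, heel on the web
- catch (a joint): how far the spring catch, 27 to 36 mm below the lower slot to use, is pushed in (m): 0 out, 0.005 flush. Its nose, 12 mm wide, stands 5 mm out of the web, ramp above, flat below. From 17 mm above home the bracket's bar rides on it; pushing past takes 5 to 15 N straight down near the post; at home it springs out above the bar

How it is judged:
On the way, in this order (a step that is already met when the one before it is completed fails the run):
1. both hooks are through the upper slots, the bracket not yet pressed down (x of bracket_grip in the frame of open_post above -0.1145 m and z of bracket_grip in the frame of open_post between 0.1212 and 0.1495 m and y of bracket_grip in the frame of open_post between -0.01 and 0.01 m and angle between the x axis of bracket_grip and the x axis of open_post, either way round below 0.1 rad), for 0.1 s.
2. the bracket's bar pushes the catch in on its way down (value of joint catch above 0.0022 m), for 0.02 s.
At the end, for the whole second after the job is handed in: the bracket hangs in the upper two slots of the empty post, square to it (grip point within 4 mm of home depth, 8 mm sideways, 0.06 rad of level, 10.7 mm of the drawn home height), the catch sprung out over its bar (in by less than 1 mm), released and at rest (x of bracket_grip in the frame of open_post between -0.114 and -0.106 m and y of bracket_grip in the frame of open_post between -0.008 and 0.008 m and z of bracket_grip in the frame of open_post between 0.099 and 0.1212 m and value of joint catch below 0.001 m and angle between bracket_grip's own z axis and vertical below 0.06 rad and linear speed of bracket below 0.02 m/s); the robot touches nothing.
It fails at once if the bracket is forced: more than 40 N between it and the post (contact force between bracket and open_post above 40 N).
It also fails if it takes over 70 s, if anything falls off the work surface, if the arm or the gripper's body presses on something with over 40 N, if the wrist force passes 120 N, or if a joint passes its speed limit or range.

## Working session

There is one attempt and no reset: what is moved stays moved. The work goes in short steps, Python scripts to look and compute and a tool call to move; the robot and the scene stay as the last step left them, time stands still between calls to the robot, and variables do not carry over. Pictures are saved under pics/ and viewed, at most 10 in all, crops included, and the job is handed in when it is done.

Besides the shell and the picture viewer there is one more tool, called by a JSON object that holds its "name" and its "arguments", one argument or row to a line. jog_arm: Moves the arm, as the interface text tells. Its arguments: {"type":"object","properties":{"motion":{"type":"array"}},"required":["motion"]}

```bash
mkdir -p pics; cat > h.py <<'E'
import numpy as np, cv2, json
from scipy.spatial.transform import Rotation as R
from workcell import readout, camera, bot
def shot(n,f=None):
    c=camera(n)
    if f: cv2.imwrite('pics/'+f,c['pixels'][:,:,::-1])
    return c
def ray(c,uv):
    K=np.array(c['K']);d=np.array(c['dist'])
    p=cv2.undistortPoints(np.array([[uv]],float),K,d)[0,0]
    Rm=cv2.Rodrigues(np.array(c['rvec'],float))[0];t=np.array(c['tvec'],float).ravel()
    return -Rm.T@t, Rm.T@np.array([p[0],p[1],1])
def onz(c,uv,z):
    o,d=ray(c,uv);return o+d*(z-o[2])/d[2]
def proj(c,P):
    return cv2.projectPoints(np.array(P,float).reshape(-1,1,3),np.array(c['rvec'],float),np.array(c['tvec'],float),np.array(c['K']),np.array(c['dist']))[0][:,0]
def tri(l):
    A=np.zeros((3,3));b=np.zeros(3)
    for c,uv in l:
        o,d=ray(c,uv);d/=np.linalg.norm(d);M=np.eye(3)-np.outer(d,d);A+=M;b+=M@o
    return np.linalg.solve(A,b)
def st():
    o=readout.get_obs();print({k:np.round(o[k],4).tolist() for k in ('clock','eef_pos','tool_rot','ft_force','ft_torque','grip_width','grasp_force','joint_pos')});return o
E
python3 - <<'E'
from h import *
import pickle
s={}
for n in('scene','top'):
    s[n]=shot(n,n+'0.png');print(n,ray(s[n],(280,210)))
pickle.dump(s,open('s0.pkl','wb'))
st();print(bot.tcp_to_grasp)
E
```

```text
scene (array([ 0.12894319, -0.91039554,  0.75292811]), array([ 0.41329343,  0.7124429 , -0.56760929]))
top (array([ 0.34498197, -0.09124828,  1.55097137]), array([ 0.16430656,  0.01281102, -0.98635361]))
{'clock': 0.1, 'eef_pos': [0.1617, 0.4725, 0.2305], 'tool_rot': [0.1642, 0.9864, -0.0009, -0.0002], 'ft_force': [-0.4515, -0.851, 0.2007], 'ft_torque': [0.0014, -0.0042, 0.0211], 'grip_width': 0.0853, 'grasp_force': 0.0, 'joint_pos': [1.241, 0.2413, 0.0038, 1.3352, -0.0, 1.5708]}
0.0187
```

View pics/scene0.png

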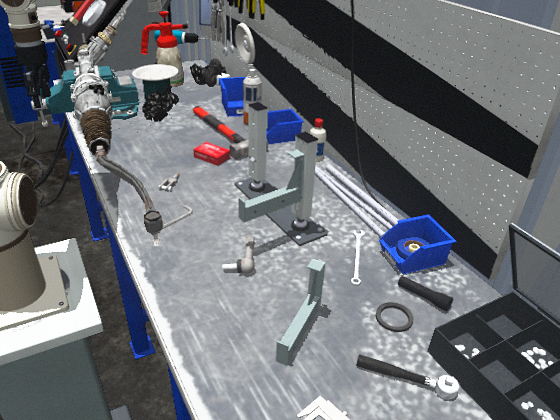

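View pics/top0.png

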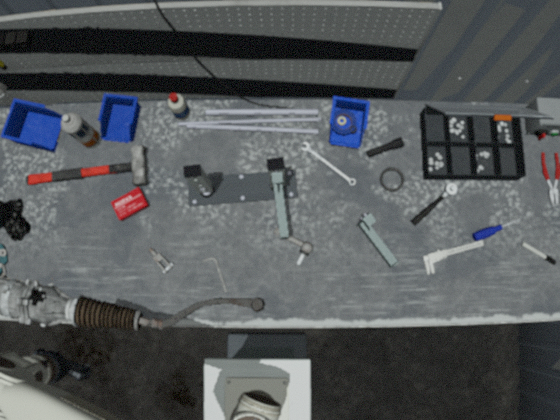

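The scene view shows the loose bracket around (300,315), the fitted one on the near post and the empty post at (258,145). In the top view the loose bracket is around (378,240), heel up-left, and the empty post's top is at about (193,171). I'll zoom in on both.

```bash
python3 - <<'E'
from h import *
import pickle
s=pickle.load(open('s0.pkl','rb'))
t=s['top']['pixels'][:,:,::-1];q=s['scene']['pixels'][:,:,::-1]
a=cv2.resize(t[205:275,345:412],(402,420),interpolation=cv2.INTER_CUBIC)  #6x
b=cv2.resize(t[145:215,180:247],(398,420),interpolation=cv2.INTER_CUBIC)
cv2.imwrite('pics/crop1.png',np.hstack([a,b])[:, :800])
m=cv2.inRange(cv2.cvtColor(t,cv2.COLOR_BGR2HSV),(70,25,60),(100,90,220))[200:280,340:420]
n,l,stt,ce=cv2.connectedComponentsWithStats(m)
i=1+stt[1:,4].argmax();print(stt[i],ce[i]+[340,200])
c=max(cv2.findContours((l==i).astype('uint8'),0,2)[0],key=cv2.contourArea)
print(cv2.minAreaRect(c), (cv2.boxPoints(cv2.minAreaRect(c))+[340,200]).round(1).tolist())
E
```

```text
[ 16  16  42  52 357] [376.27170868 241.45098039]
((37.71135711669922, 42.405364990234375), (58.468387603759766, 11.401617050170898), 51.842769622802734) [[355.2, 222.9], [364.1, 215.9], [400.3, 261.9], [391.3, 268.9]]
```

View pics/crop1.png

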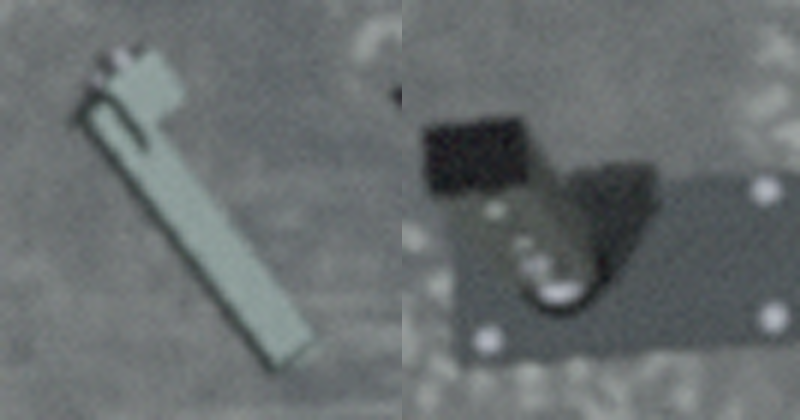

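The crop shows the flange centred near crop (147,88) with the stop end at (295,358). The dark cap of the empty post has corners (423,128), (522,117), (530,188) and (432,195).

```bash
python3 - <<'E'
from h import *
import pickle
s=pickle.load(open('s0.pkl','rb'));t=s['top']
A=lambda u,v:(345+u/6,205+v/6)
B=lambda u,v:(180+(u-402)/5.94,145+v/6)
f=onz(t,A(147,88),.132);e=onz(t,A(295,357),.058)
print('flange',f,'stop',e,'dist (exp ~.152)',np.linalg.norm((f-e)[:2]),'yaw',np.degrees(np.arctan2(*(f-e)[[1,0]])))
u=(f-e)[:2]/np.linalg.norm((f-e)[:2]);print('grip from flange',f[:2]-u*.081,'from stop',e[:2]+u*.071)
for v in [(423,128),(522,117),(530,188),(432,195)]: print('cap',onz(t,B(*v),.258).round(4))
# baseplate bolts? plate edges; cap in the scene
P=np.mean([onz(t,B(*v),.258) for v in [(423,128),(522,117),(530,188),(432,195)]],axis=0)
for z in(.248,.258,.268):print(proj(s['scene'],[[P[0],P[1],z]]))
q=s['scene']['pixels'][:,:,::-1]
cv2.imwrite('pics/crop2.png',cv2.resize(q[90:250,200:360],(600,600),interpolation=cv2.INTER_CUBIC))
E
```

```text
flange [ 0.55315512 -0.32621866  0.132     ] stop [ 0.42997068 -0.40886488  0.058     ] dist (exp ~.152) 0.14834016626249413 yaw 33.858229591084594
grip from flange [ 0.48589121 -0.37134699] from stop [ 0.48893041 -0.36930795]
cap [0.6777 0.1804 0.258 ]
cap [0.6823 0.136  0.258 ]
cap [0.6503 0.1314 0.258 ]
cap [0.6474 0.1752 0.258 ]
[[257.11582048 110.59263159]]
[[257.15012609 107.03557642]]
[[257.18480842 103.44809305]]
```

View pics/crop2.png

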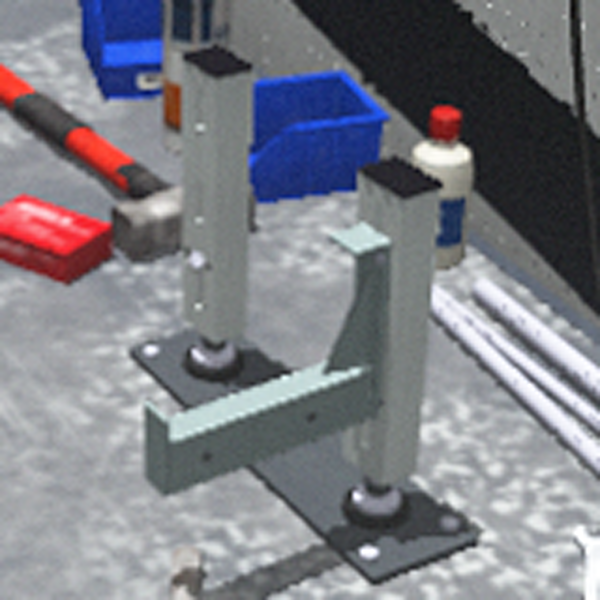

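The crop shows the empty post's cap centred near crop (218,60) and its catch at (197,260). I'll set out to hover above the bracket.

{"name": "jog_arm", "arguments": {
  "motion": [
    {"x":-290,"y":-346,"z":-20,"spin":-20},
    {"x":-290,"y":-346,"z":-20,"spin":-20},
    {"x":-290,"y":-346,"z":-20,"spin":-20},
    {"x":-290,"y":-346,"z":-20,"spin":-20},
    {"x":-290,"y":-346,"z":-20,"spin":-20},
    {"x":-290,"y":-346,"z":-20,"spin":-20},
    {"x":-290,"y":-346,"z":-20,"spin":-20},
    {"x":-290,"y":-346,"z":-20,"spin":-20}
  ]
}}

```text
validation failed for argument at $.mo...
```

```bash
cat >> h.py <<'E'
def go(P,yaw):
    """shift in tool axes to bring TCP to P with tool y at world yaw (deg), tool down"""
    o=readout.get_obs();Rm=R.from_quat(o['tool_rot']).as_matrix()
    d=Rm.T@(np.array(P)-o['eef_pos'])*1000
    y=np.degrees(np.arctan2(Rm[1,1],Rm[0,1]));s=-((yaw-y+180)%360-180)
    print('shift',d.round(1),'spin',round(s,1),'yaw now',round(y,1))
E
python3 - <<'E'
from h import *
st();go([.487,-.370,.25],123.9)
E
```

```text
{'clock': 0.1, 'eef_pos': [0.1617, 0.4725, 0.2305], 'tool_rot': [0.1642, 0.9864, -0.0009, -0.0002], 'ft_force': [-0.4515, -0.851, 0.2007], 'ft_torque': [0.0014, -0.0042, 0.0211], 'grip_width': 0.0853, 'grasp_force': 0.0, 'joint_pos': [1.241, 0.2413, 0.0038, 1.3352, -0.0, 1.5708]}
shift [-580.6 -691.8  -18.2] spin -52.8 yaw now 71.1
```

{"name": "jog_arm", "arguments": {
  "motion": [
    {"x":-290,"y":-346,"z":-20,"spin":-20,"fingers":-1},
    {"x":-290,"y":-346,"z":-20,"spin":-20,"fingers":-1},
    {"x":-290,"y":-346,"z":-20,"spin":-20,"fingers":-1},
    {"x":-290,"y":-346,"z":-20,"spin":-20,"fingers":-1},
    {"x":-290,"y":-346,"z":-20,"spin":-20,"fingers":-1},
    {"x":-290,"y":-346,"z":-20,"spin":-20,"fingers":-1},
    {"x":-290,"y":-346,"z":-20,"spin":-20,"fingers":-1},
    {"x":-290,"y":-346,"z":-20,"spin":-20,"fingers":-1}
  ]
}}

```text
clock: 1.1
eef_pos: [0.3247, 0.0484, 0.2513]
tool_rot: [-0.006, 1.0, -0.0, 0.0]
ft_force: [-0.3, 0.5, -0.6]
grip_width: 0.0853
grasp_force: 0.0
```

```bash
python3 - <<'E'
from h import *
st();go([.487,-.370,.25],123.9)
E
```

```text
{'clock': 1.1, 'eef_pos': [0.3247, 0.0484, 0.2513], 'tool_rot': [-0.0058, 1.0, -0.0003, 0.0001], 'ft_force': [-0.3398, 0.4578, -0.6062], 'ft_torque': [0.0674, 0.0101, 0.0237], 'grip_width': 0.0853, 'grasp_force': 0.0, 'joint_pos': [0.1485, -0.1138, -0.326, 1.3585, -0.0005, 0.1369]}
shift [-157.4 -420.3    1.6] spin -33.2 yaw now 90.7
```

{"name": "jog_arm", "arguments": {
  "motion": [
    {"x":-157,"y":-420,"z":2,"spin":-33,"fingers":-1},
    {"x":-157,"y":-420,"z":2,"spin":-33,"fingers":-1},
    {"x":-157,"y":-420,"z":2,"spin":-33,"fingers":-1},
    {"x":-157,"y":-420,"z":2,"spin":-33,"fingers":-1},
    {"x":-157,"y":-420,"z":2,"spin":-33,"fingers":-1},
    {"x":-157,"y":-420,"z":2,"spin":-33,"fingers":-1},
    {"x":-157,"y":-420,"z":2,"spin":-33,"fingers":-1},
    {"x":-157,"y":-420,"z":2,"spin":-33,"fingers":-1}
  ]
}}

```text
clock: 2.1
eef_pos: [0.4895, -0.3674, 0.2483]
tool_rot: [-0.293, 0.956, 0.0, -0.0]
ft_force: [0.2, 0.5, 0.9]
grip_width: 0.0853
grasp_force: 0.0
```

```bash
python3 - <<'E'
from h import *
import pickle
st();c=shot('wrist','w1.png');pickle.dump(c,open('w1.pkl','wb'));print(ray(c,(280,210)))
print(proj(c,[[.487,-.370,.04],[.553,-.326,.132],[.43,-.409,.058]]))
E
```

```text
{'clock': 2.1, 'eef_pos': [0.4895, -0.3674, 0.2483], 'tool_rot': [-0.2927, 0.9562, 0.0005, -0.0003], 'ft_force': [0.1662, 0.5272, 0.921], 'ft_torque': [0.0219, -0.0924, -0.0005], 'grip_width': 0.0853, 'grasp_force': 0.0, 'joint_pos': [-0.6439, 0.4668, 0.3746, 1.4797, 0.0, -1.2379]}
(array([ 0.43335429, -0.40592696,  0.39024879]), array([ 0.23569715,  0.15042592, -0.96022783]))
[[281.91844321 180.72159228]
 [281.31389983 276.35377955]
 [281.56620458 121.95298857]]
```

View pics/w1.png

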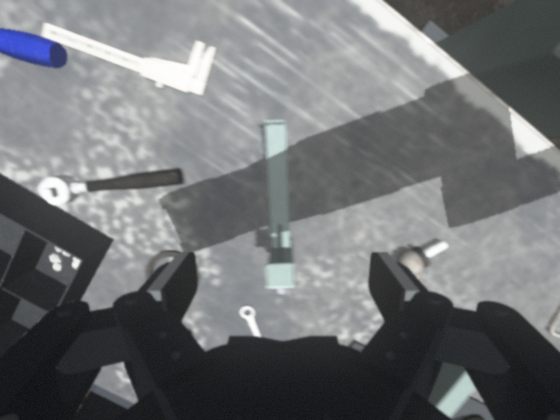

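The wrist view shows the bracket's stop at (274,121) and its flange, centred near (280,276), between x 266 and 294.

```bash
python3 - <<'E'
from h import *
import pickle
c=pickle.load(open('w1.pkl','rb'))
im=c['pixels'][:,:,::-1]
hsv=cv2.cvtColor(im,cv2.COLOR_BGR2HSV)
m=cv2.inRange(hsv,(65,22,40),(100,110,230))[:300,240:320]
n,l,s,ce=cv2.connectedComponentsWithStats(m);i=1+s[1:,4].argmax()
for v in [122,124,127,135,150,180,210,225,262,265,268,272,276,280,284,287,289]:
    x=np.where(l[v]==i)[0]+240
    print(v,x.min() if len(x) else None,x.max() if len(x) else None,len(x))
E
```

```text
122 267 282 13
124 266 282 12
127 266 283 14
135 266 283 13
150 267 284 15
180 271 285 12
210 272 286 14
225 271 284 8
262 None None 0
265 None None 0
268 None None 0
272 None None 0
276 None None 0
280 None None 0
284 None None 0
287 None None 0
289 None None 0
```

```bash
python3 - <<'E'
from h import *
import pickle
c=pickle.load(open('w1.pkl','rb'))
g=cv2.GaussianBlur(c['pixels'],(3,3),0).astype(int)
for v,z in((123,.058),(150,.04),(180,.04),(205,.04),(270,.132),(276,.132),(283,.132)):
    r=g[v-1:v+2,255:306].mean(0); d=np.abs(np.diff(r,axis=0)).sum(1)
    k=np.argsort(d)[::-1][:6]
    print(v,sorted((k+255.5).tolist()))
col=g[110:300,276:284].mean(1);d=np.abs(np.diff(col,axis=0)).sum(1);k=np.argsort(d)[::-1][:14];print(sorted((k+110.5).tolist()))
f=onz(c,(280,275.5),.132);e=onz(c,(274.5,121),.058);u=(f-e)[:2];print(f,e,np.linalg.norm(u),np.degrees(np.arctan2(u[1],u[0])));u/=np.linalg.norm(u);print(f[:2]-.081*u,e[:2]+.071*u)
E
```

```text
123 [257.5, 263.5, 264.5, 265.5, 266.5, 267.5]
150 [265.5, 266.5, 267.5, 282.5, 283.5, 284.5]
180 [266.5, 267.5, 268.5, 269.5, 287.5, 288.5]
205 [267.5, 268.5, 269.5, 286.5, 287.5, 288.5]
270 [263.5, 264.5, 265.5, 266.5, 267.5, 290.5]
276 [263.5, 264.5, 265.5, 266.5, 267.5, 290.5]
283 [264.5, 265.5, 266.5, 267.5, 268.5, 293.5]
[124.5, 150.5, 151.5, 152.5, 153.5, 246.5, 247.5, 261.5, 262.5, 263.5, 264.5, 292.5, 293.5, 294.5]
[ 0.55294729 -0.32761059  0.132     ] [ 0.43353037 -0.41602072  0.058     ] 0.14858247855604162 36.514337182683015
[ 0.48784695 -0.37580753] [ 0.49059364 -0.37377403]
```

```bash
python3 - <<'E'
from h import *
go([.489,-.3745,.007],126)
E
```

```text
shift [ 1.900e+00 -2.000e-01  2.389e+02] spin -2.2 yaw now 123.8
```

{"name": "jog_arm", "arguments": {
  "motion": [
    {"x":2,"y":0,"z":50,"spin":-2,"fingers":-1},
    {"x":2,"y":0,"z":100,"spin":-2,"fingers":-1},
    {"x":2,"y":0,"z":140,"spin":-2,"fingers":-1},
    {"x":2,"y":0,"z":180,"spin":-2,"fingers":-1},
    {"x":2,"y":0,"z":210,"spin":-2,"fingers":-1},
    {"x":2,"y":0,"z":230,"spin":-2,"fingers":-1},
    {"x":2,"y":0,"z":239,"spin":-2,"fingers":-1},
    {"x":2,"y":0,"z":239,"spin":-2,"fingers":-1}
  ]
}}

```text
clock: 3.15
eef_pos: [0.4872, -0.3658, 0.0097]
tool_rot: [-0.31, 0.951, 0.001, -0.0]
ft_force: [-0.4, -0.5, 0.2]
grip_width: 0.0857
grasp_force: 0.0
```

{"name": "jog_arm", "arguments": {
  "motion": [
    {"x":0,"y":0,"z":0,"spin":0,"fingers":1},
    {"x":0,"y":0,"z":0,"spin":0,"fingers":1},
    {"x":0,"y":0,"z":0,"spin":0,"fingers":1},
    {"x":0,"y":0,"z":0,"spin":0,"fingers":1},
    {"x":0,"y":0,"z":0,"spin":0,"fingers":1},
    {"x":0,"y":0,"z":0,"spin":0,"fingers":1},
    {"x":0,"y":0,"z":0,"spin":0,"fingers":1},
    {"x":0,"y":0,"z":0,"spin":0,"fingers":1}
  ]
}}

```text
clock: 4.15
eef_pos: [0.4886, -0.3671, 0.0115]
tool_rot: [-0.31, 0.951, -0.001, 0.001]
ft_force: [2.3, -1.7, 5.8]
grip_width: 0.0232
grasp_force: 60.0
```

```bash
python3 - <<'E'
from h import *
st()
E
```

```text
{'clock': 4.15, 'eef_pos': [0.4886, -0.3671, 0.0115], 'tool_rot': [-0.3098, 0.9508, -0.0012, 0.0007], 'ft_force': [2.3426, -1.6532, 5.804], 'ft_torque': [-0.2185, -0.0737, -0.0188], 'grip_width': 0.0232, 'grasp_force': 60.0235, 'joint_pos': [-0.6443, 0.626, -0.004, 0.938, -0.0002, -1.2742]}
```

{"name": "jog_arm", "arguments": {
  "motion": [
    {"x":0,"y":0,"z":-20,"spin":0,"fingers":1},
    {"x":0,"y":0,"z":-50,"spin":0,"fingers":1},
    {"x":0,"y":0,"z":-85,"spin":0,"fingers":1},
    {"x":0,"y":0,"z":-115,"spin":0,"fingers":1},
    {"x":0,"y":0,"z":-115,"spin":0,"fingers":1},
    {"x":0,"y":0,"z":-115,"spin":0,"fingers":1}
  ]
}}

```text
clock: 4.9
eef_pos: [0.4864, -0.3652, 0.123]
tool_rot: [-0.31, 0.951, 0.002, -0.001]
ft_force: [-0.5, 0.2, -3.6]
grip_width: 0.0232
grasp_force: 59.4
```

```bash
python3 - <<'E'
from h import *
st();go([.35,-.15,.127],96)
E
```

```text
{'clock': 4.9, 'eef_pos': [0.4864, -0.3652, 0.123], 'tool_rot': [-0.3099, 0.9508, 0.0017, -0.0012], 'ft_force': [-0.4709, 0.1599, -3.5739], 'ft_torque': [-0.0197, 0.071, 0.0572], 'grip_width': 0.0232, 'grasp_force': 59.3965, 'joint_pos': [-0.6441, 0.5192, 0.13, 1.1858, 0.0, -1.2743]}
shift [-16.6 254.3  -3. ] spin 30.1 yaw now 126.1
```

{"name": "jog_arm", "arguments": {
  "motion": [
    {"x":-5,"y":40,"z":-3,"spin":5,"fingers":1},
    {"x":-10,"y":90,"z":-3,"spin":12,"fingers":1},
    {"x":-14,"y":140,"z":-3,"spin":19,"fingers":1},
    {"x":-17,"y":190,"z":-3,"spin":26,"fingers":1},
    {"x":-17,"y":230,"z":-3,"spin":30,"fingers":1},
    {"x":-17,"y":254,"z":-3,"spin":30,"fingers":1},
    {"x":-17,"y":254,"z":-3,"spin":30,"fingers":1}
  ]
}}

```text
clock: 5.78
eef_pos: [0.3488, -0.1491, 0.1265]
tool_rot: [-0.054, 0.999, 0.001, -0.002]
ft_force: [0.1, 0.1, -2.4]
grip_width: 0.0236
grasp_force: 59.8
```

```bash
python3 - <<'E'
from h import *
st();go([.46,.134,.127],96)
E
```

```text
{'clock': 5.775, 'eef_pos': [0.3488, -0.1491, 0.1265], 'tool_rot': [-0.0541, 0.9985, 0.0012, -0.0024], 'ft_force': [0.0927, 0.1299, -2.3859], 'ft_torque': [-0.098, 0.0011, -0.0042], 'grip_width': 0.0236, 'grasp_force': 59.779, 'joint_pos': [-0.404, 0.0919, -0.4664, 1.0179, 0.0001, -0.5122]}
shift [-141.1  269.4   -0.4] spin 0.2 yaw now 96.2
```

{"name": "jog_arm", "arguments": {
  "motion": [
    {"x":0,"y":50,"z":0,"spin":0,"fingers":1},
    {"x":0,"y":105,"z":0,"spin":0,"fingers":1},
    {"x":0,"y":160,"z":0,"spin":0,"fingers":1},
    {"x":-20,"y":215,"z":0,"spin":0,"fingers":1},
    {"x":-60,"y":255,"z":0,"spin":0,"fingers":1},
    {"x":-110,"y":269,"z":0,"spin":0,"fingers":1},
    {"x":-140,"y":269,"z":0,"spin":0,"fingers":1},
    {"x":-140,"y":269,"z":0,"spin":0,"fingers":1}
  ]
}}

```text
clock: 6.78
eef_pos: [0.4649, 0.1317, 0.1268]
tool_rot: [-0.053, 0.999, -0.0, -0.0]
ft_force: [-1.0, -0.4, -3.5]
grip_width: 0.0231
grasp_force: 64.1
```

```bash
python3 - <<'E'
from h import *
import pickle
st();s={n:shot(n,n+'2.png') for n in('wrist','scene','top')};pickle.dump(s,open('s2.pkl','wb'))
w=s['wrist']['pixels'][:,:,::-1];q=s['scene']['pixels'][:,:,::-1];t=s['top']['pixels'][:,:,::-1]
R_=lambda a,x,y,wd,h,k:cv2.resize(a[y:y+h,x:x+wd],None,fx=k,fy=k,interpolation=cv2.INTER_CUBIC)
cv2.imwrite('pics/m2.png',np.vstack([np.hstack([cv2.resize(w,(400,300)),R_(t,170,150,100,75,4)]),np.hstack([R_(q,190,90,100,75,4),R_(q,180,150,100,75,4)])]))
E
```

```text
{'clock': 6.775, 'eef_pos': [0.4649, 0.1317, 0.1268], 'tool_rot': [-0.0531, 0.9986, -0.0001, -0.0], 'ft_force': [-1.0251, -0.3722, -3.5068], 'ft_torque': [-0.0478, 0.0613, -0.0243], 'grip_width': 0.0231, 'grasp_force': 64.1291, 'joint_pos': [0.2762, 0.2815, -0.2249, 1.0644, -0.0003, 0.17]}
```

View pics/m2.png

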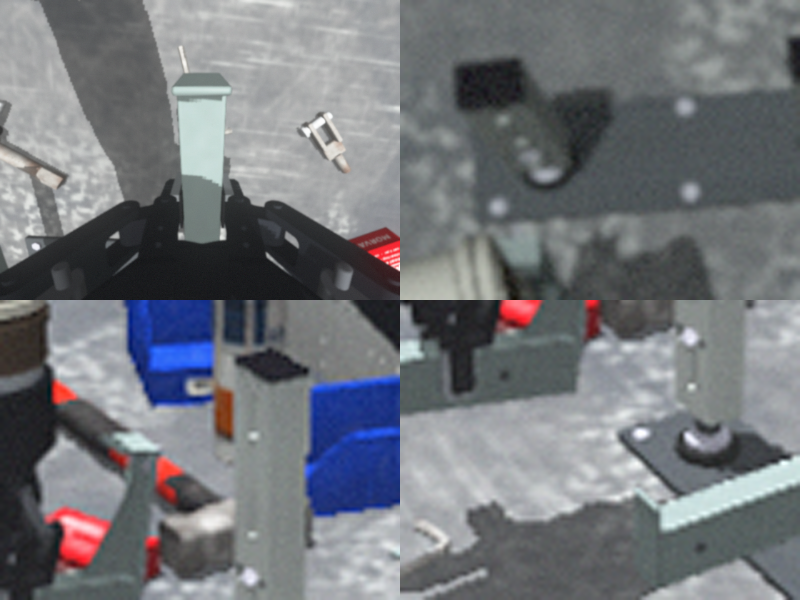

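The composite shows the bracket held square. The wrist camera looks only at the stop end. The top view shows the cap at about (490,83) in its panel, and the scene panels show the post's slotted face edge-on, with bright spots at (252,435) and (250,577). I'll measure cap, bolts and slots more closely.

```bash
python3 - <<'E'
from h import *
import pickle
s=pickle.load(open('s0.pkl','rb'));s2=pickle.load(open('s2.pkl','rb'))
t=s['top'];g=cv2.cvtColor(t['pixels'],cv2.COLOR_RGB2GRAY)
def cap(x0,y0,x1,y1,th=45):
    m=(g[y0:y1,x0:x1]<th).astype('uint8');n,l,st_,_=cv2.connectedComponentsWithStats(m);i=1+st_[1:,4].argmax()
    c=max(cv2.findContours((l==i).astype('uint8'),0,1)[0],key=cv2.contourArea)
    r=cv2.minAreaRect(c);return cv2.boxPoints(r)+[x0,y0],r
for b in((180,160,206,182),(264,152,290,176)):
    bx,r=cap(*b);W=np.array([onz(t,p,.258) for p in bx]);print(r[1:],W.mean(0).round(4));
    for i in range(4):
        d=W[(i+1)%4]-W[i];print('  ',np.linalg.norm(d).round(4),np.degrees(np.arctan2(d[1],d[0])).round(1))
m=(g[150:215,180:305]>150).astype('uint8');n,l,st_,ce=cv2.connectedComponentsWithStats(m)
for i in range(1,n):
    if 3<st_[i,4]<60:print('bolt',(ce[i]+[180,150]).round(1),st_[i,4],onz(t,ce[i]+[180,150],.012).round(4))
q=s2['scene'];zz=lambda v:None
for z in(.10,.135-.036,.108,.135,.1685,.209,.2425,.258):
    print(z,proj(q,[[.649,.154,z]]).round(1))
im=q['pixels'][:,:,::-1];K=lambda a,x,y,w,h,k:cv2.resize(a[y:y+h,x:x+w],None,fx=k,fy=k,interpolation=cv2.INTER_CUBIC)
a=K(im,218,96,66,95,6);b=K(s2['top']['pixels'][:,:,::-1],180,155,65,95,6)
cv2.imwrite('pics/m3.png',np.hstack([a,b]))
E
```

```text
((10.38056468963623, 15.791709899902344), 83.6598129272461) [0.6653 0.1567 0.258 ]
   0.0421 -84.0
   0.0282 -172.0
   0.0419 96.1
   0.0283 8.3
((10.192737579345703, 14.79590892791748), 80.53767395019531) [ 0.6827 -0.0617  0.258 ]
   0.0389 -80.4
   0.0276 -170.9
   0.0387 99.6
   0.0276 9.5
bolt [251.6 155.5] 24 [0.7745 0.0177 0.012 ]
bolt [272.  150.5] 4 [ 0.7906 -0.0461  0.012 ]
bolt [293.5 153.5] 13 [ 0.7808 -0.1136  0.012 ]
bolt [285.7 157. ] 7 [ 0.7694 -0.089   0.012 ]
bolt [247.2 166.6] 17 [0.7388 0.0312 0.012 ]
bolt [293.  165.8] 5 [ 0.7409 -0.1117  0.012 ]
bolt [298.8 169.8] 4 [ 0.7282 -0.1295  0.012 ]
bolt [277. 176.] 48 [ 0.7085 -0.0618  0.012 ]
bolt [300.1 175.2] 15 [ 0.7108 -0.1337  0.012 ]
bolt [240.9 176.1] 8 [0.7084 0.0505 0.012 ]
bolt [275.1 187.7] 7 [ 0.6712 -0.0562  0.012 ]
bolt [206.  193.4] 8 [0.654  0.1583 0.012 ]
bolt [290.7 194. ] 7 [ 0.6513 -0.1043  0.012 ]
bolt [302.7 196.5] 6 [ 0.6434 -0.1411  0.012 ]
bolt [242.  197.5] 8 [0.6407 0.046  0.012 ]
bolt [194.  201.3] 7 [0.6292 0.1952 0.012 ]
bolt [296.2 200.4] 5 [ 0.6312 -0.1211  0.012 ]
bolt [201.2 206.8] 6 [0.6117 0.1723 0.012 ]
0.1 [[252.  161.3]]
0.099 [[252.  161.6]]
0.108 [[252.  158.8]]
0.135 [[252.  150.1]]
0.1685 [[252.1 139.2]]
0.209 [[252.1 125.5]]
0.2425 [[252.2 113.8]]
0.258 [[252.2 108.2]]
```

View pics/m3.png

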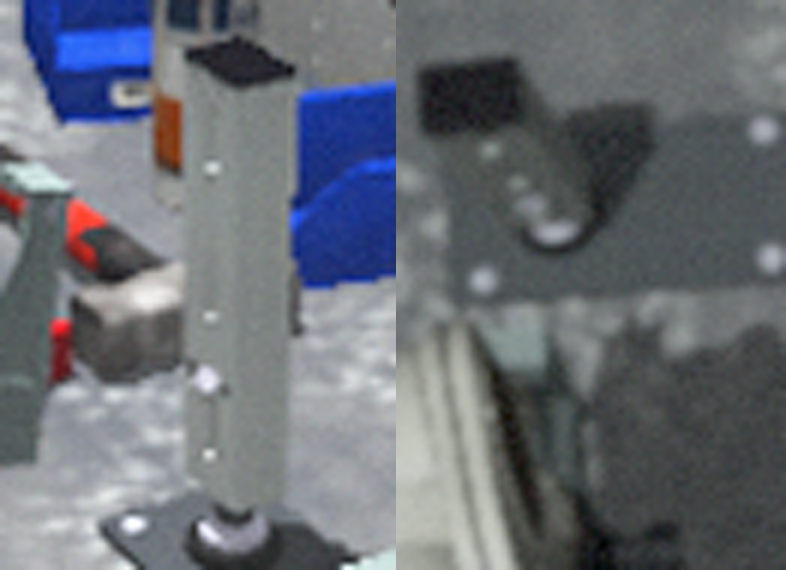

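Bright slot sills show at crop (212,168), (211,318) and (209,456), the catch nose at (208,380), and the flange corner in the top panel near (551,325). I'll check the camera offset against the held bracket, whose pose is known from the TCP.

```bash
python3 - <<'E'
from h import *
import pickle
s=pickle.load(open('s2.pkl','rb'))
p=np.array([.4649,.1317,.1268]);a=np.radians(6.1);x=np.array([np.cos(a),np.sin(a),0]);y=np.array([-np.sin(a),np.cos(a),0]);z=np.array([0,0,1])
U=p-[0,0,.0115]
for d in(.08,.085,.09,.095,.10):
    P=[U+x*d-y*.014+z*.132, U+x*d+y*.014+z*.132]
    print(d,'scene',proj(s['scene'],P).round(1).tolist(),'top',proj(s['top'],P).round(1).tolist())
print('obs scene corner',(218+72/6,96+190/6),'top',(180+155/6,155+325/6))
print(onz(s['top'],(205.8,209.2),.2473), (U+x*.095-y*.014))
# stop in wrist picture: front edge centre
print(proj(s['wrist'],[U-x*d+z*.058 for d in(.066,.071,.076)]).round(1))
w=cv2.cvtColor(s['wrist']['pixels'],cv2.COLOR_RGB2GRAY).astype(float)
r=w[126:130,225:340].mean(0);d=np.abs(np.diff(r));print((np.argsort(d)[::-1][:8]+225.5))
q=s['scene']
c=np.array([.6646,.1561,0]);a=np.radians(4.5);X=np.array([np.cos(a),np.sin(a),0])
for h in(0,.003,.006):
    print(h,proj(q,[c-X*.0135+z*(v+h) for v in(.061,.135,.209)]+[c-X*.0175+z*(.135-.0315+h)]).round(1).tolist())
E
```

```text
0.08 scene [[220.0, 123.0], [214.7, 119.0]] top [[203.1, 216.3], [192.5, 217.4]]
0.085 scene [[221.7, 122.5], [216.4, 118.6]] top [[202.9, 214.4], [192.4, 215.5]]
0.09 scene [[223.5, 122.1], [218.1, 118.2]] top [[202.8, 212.5], [192.2, 213.6]]
0.095 scene [[225.2, 121.7], [219.8, 117.8]] top [[202.6, 210.6], [192.1, 211.8]]
0.1 scene [[227.0, 121.3], [221.5, 117.4]] top [[202.5, 208.8], [191.9, 209.9]]
obs scene corner (230.0, 127.66666666666667) top (205.83333333333334, 209.16666666666666)
[0.56461638 0.11960233 0.2473    ] [0.5608498  0.12787436 0.1153    ]
[[283.8 132.5]
 [283.8 116.2]
 [283.8  99.4]]
[233.5 232.5 322.5 241.5 242.5 324.5 321.5 323.5]
0 [[252.5, 173.0], [252.6, 149.8], [252.7, 125.2], [251.3, 160.2]]
0.003 [[252.5, 172.1], [252.6, 148.9], [252.7, 124.1], [251.3, 159.3]]
0.006 [[252.5, 171.2], [252.6, 147.9], [252.7, 123.1], [251.3, 158.3]]
```

{"name": "jog_arm", "arguments": {
  "motion": [
    {"x":0,"y":0,"z":0,"spin":1.5,"fingers":1},
    {"x":0,"y":0,"z":0,"spin":1.5,"fingers":1},
    {"x":0,"y":0,"z":0,"spin":1.5,"fingers":1},
    {"x":0,"y":0,"z":0,"spin":1.5,"fingers":1}
  ]
}}

```text
clock: 7.42
eef_pos: [0.4623, 0.1314, 0.1285]
tool_rot: [-0.04, 0.999, 0.0, 0.0]
ft_force: [-0.8, 0.6, -3.2]
grip_width: 0.0235
grasp_force: 64.2
```

```bash
python3 - <<'E'
from h import *
import pickle
for i in range(3): st();s={n:shot(n) for n in('scene','top')}
st()
pickle.dump(s,open('s3.pkl','wb'))
K=lambda a,x,y,w,h,k:cv2.resize(a[y:y+h,x:x+w,::-1],None,fx=k,fy=k,interpolation=cv2.INTER_CUBIC)
cv2.imwrite('pics/m4.png',np.hstack([K(s['scene']['pixels'],165,95,95,100,5),K(s['top']['pixels'],180,195,60,100,5)]))
E
```

```text
{'clock': 7.425, 'eef_pos': [0.4623, 0.1314, 0.1285], 'tool_rot': [-0.0402, 0.9992, 0.0001, 0.0002], 'ft_force': [-0.7739, 0.6265, -3.2452], 'ft_torque': [-0.0264, 0.0231, 0.0121], 'grip_width': 0.0235, 'grasp_force': 64.1814, 'joint_pos': [0.2769, 0.2747, -0.2294, 1.0662, 0.0, 0.1964]}
{'clock': 7.525, 'eef_pos': [0.4623, 0.1314, 0.1284], 'tool_rot': [-0.0402, 0.9992, 0.0, 0.0001], 'ft_force': [0.0044, -0.1917, -2.8577], 'ft_torque': [0.0217, 0.0527, 0.0211], 'grip_width': 0.0231, 'grasp_force': 64.1809, 'joint_pos': [0.2769, 0.275, -0.2293, 1.0662, -0.0, 0.1965]}
{'clock': 7.625, 'eef_pos': [0.4623, 0.1314, 0.1284], 'tool_rot': [-0.0402, 0.9992, 0.0, 0.0001], 'ft_force': [-0.4983, 0.1714, -3.2446], 'ft_torque': [-0.0685, 0.0102, -0.0204], 'grip_width': 0.0231, 'grasp_force': 64.1809, 'joint_pos': [0.2769, 0.2752, -0.2292, 1.0662, -0.0, 0.1965]}
{'clock': 7.725, 'eef_pos': [0.4623, 0.1314, 0.1283], 'tool_rot': [-0.0402, 0.9992, 0.0, 0.0], 'ft_force': [1.0992, -0.6589, -3.6557], 'ft_torque': [-0.0252, 0.0408, -0.0003], 'grip_width': 0.0231, 'grasp_force': 64.1807, 'joint_pos': [0.2769, 0.2753, -0.2292, 1.0662, -0.0, 0.1965]}
```

View pics/m4.png

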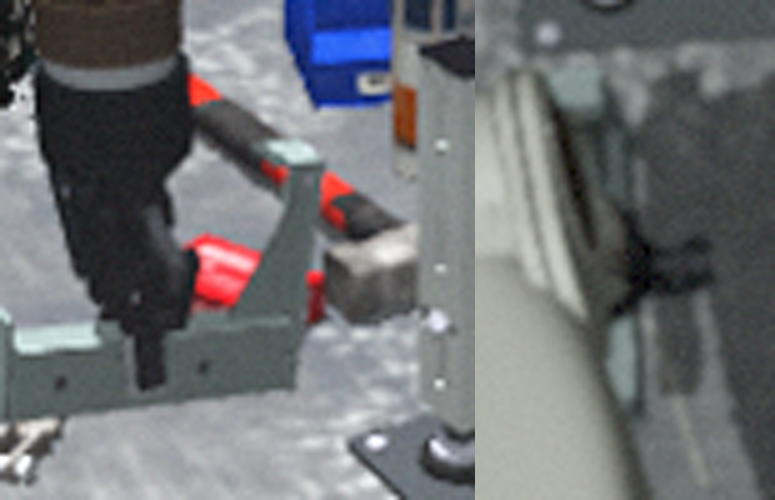

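The scene panel shows the flange's rear right corner at (325,160) and the heel's foot at (295,388). In the top panel the flange corner is at (606,68).

```bash
python3 - <<'E'
from h import *
import pickle
s=pickle.load(open('s3.pkl','rb'));S,T=s['scene'],s['top']
print('flange corner',tri([(S,(230,127)),(T,(206.2,208.6))]))
a=np.radians(4.6);x=np.array([np.cos(a),np.sin(a),0]);y=np.array([-np.sin(a),np.cos(a),0]);z=np.array([0,0,1])
p=np.array([.4623,.1314,.1284-.0115])
P=[p+x*.095-y*.014+z*.132,p+x*.095-y*.015,p-x*.071-y*.012+z*.058]
print('pred',np.round(P,4).tolist());print(proj(S,P).round(1).tolist(),proj(T,P).round(1).tolist())
print('obs scene corner 230,127; foot 224,172.6; top corner 206.2,208.6; stop 212.4,275.4')
print(onz(T,(212.4,275.4),P[2][2]))
E
```

```text
flange corner [0.56934447 0.1204075  0.23404918]
pred [[0.5581, 0.1251, 0.2489], [0.5582, 0.1241, 0.1169], [0.3925, 0.1137, 0.1749]]
[[224.6, 121.7], [226.3, 167.7], [165.1, 163.4]] [[203.6, 211.6], [211.3, 219.0], [210.8, 276.4]]
obs scene corner 230,127; foot 224,172.6; top corner 206.2,208.6; stop 212.4,275.4
[0.39516982 0.10952396 0.1749    ]
```

The bracket has pitched about 0.12 rad nose-down in the grip because I held it well in front of its centre of mass. I'll set it down on clear table and grip it again nearer the heel, then lift gently.

{"name": "jog_arm", "arguments": {
  "motion": [
    {"x":-22,"y":30,"z":10,"spin":0,"fingers":1},
    {"x":-22,"y":57,"z":30,"spin":0,"fingers":1},
    {"x":-22,"y":57,"z":60,"spin":0,"fingers":1},
    {"x":-22,"y":57,"z":85,"spin":0,"fingers":1},
    {"x":-22,"y":57,"z":100,"spin":0,"fingers":1},
    {"x":-22,"y":57,"z":106,"spin":0,"fingers":1},
    {"x":-22,"y":57,"z":110,"spin":0,"fingers":1},
    {"x":-22,"y":57,"z":112,"spin":0,"fingers":1}
  ]
}}

```text
clock: 8.72
eef_pos: [0.4806, 0.1904, 0.0182]
tool_rot: [-0.04, 0.999, 0.001, 0.001]
ft_force: [-4.8, -0.1, 4.1]
grip_width: 0.0229
grasp_force: 65.2
```

{"name": "jog_arm", "arguments": {
  "motion": [
    {"x":0,"y":0,"z":2,"spin":0,"fingers":1},
    {"x":0,"y":0,"z":4,"spin":0,"fingers":1},
    {"x":0,"y":0,"z":4,"spin":0,"fingers":1}
  ]
}}

```text
clock: 9.1
eef_pos: [0.4809, 0.1905, 0.0145]
tool_rot: [-0.04, 0.999, 0.001, 0.002]
ft_force: [-4.9, -0.4, 4.5]
grip_width: 0.0231
grasp_force: 65.5
```

{"name": "jog_arm", "arguments": {
  "motion": [
    {"x":0,"y":0,"z":1.5,"spin":0,"fingers":1},
    {"x":0,"y":0,"z":3,"spin":0,"fingers":1},
    {"x":0,"y":0,"z":3,"spin":0,"fingers":1},
    {"x":0,"y":0,"z":3,"spin":0,"fingers":-1},
    {"x":0,"y":0,"z":3,"spin":0,"fingers":-1},
    {"x":0,"y":0,"z":3,"spin":0,"fingers":-1},
    {"x":0,"y":0,"z":3,"spin":0,"fingers":-1},
    {"x":0,"y":0,"z":3,"spin":0,"fingers":-1}
  ]
}}

```text
clock: 10.1
eef_pos: [0.4797, 0.1899, 0.0092]
tool_rot: [-0.04, 0.999, -0.0, -0.0]
ft_force: [0.9, 0.1, -0.4]
grip_width: 0.0857
grasp_force: 0.0
```

```bash
python3 - <<'E'
from h import *
st()
E
```

```text
{'clock': 10.1, 'eef_pos': [0.4797, 0.1899, 0.0092], 'tool_rot': [-0.0402, 0.9992, -0.0, -0.0001], 'ft_force': [0.8845, 0.092, -0.4442], 'ft_torque': [-0.0249, 0.053, -0.0303], 'grip_width': 0.0857, 'grasp_force': 0.0, 'joint_pos': [0.377, 0.4788, -0.2832, 0.809, 0.0, 0.2967]}
```

{"name": "jog_arm", "arguments": {
  "motion": [
    {"x":-10,"y":0,"z":0,"spin":0,"fingers":-1},
    {"x":-18,"y":0,"z":0,"spin":0,"fingers":-1},
    {"x":-18,"y":0,"z":0,"spin":0,"fingers":-1},
    {"x":-18,"y":0,"z":0,"spin":0,"fingers":1},
    {"x":-18,"y":0,"z":0,"spin":0,"fingers":1},
    {"x":-18,"y":0,"z":0,"spin":0,"fingers":1},
    {"x":-18,"y":0,"z":0,"spin":0,"fingers":1},
    {"x":-18,"y":0,"z":0,"spin":0,"fingers":1}
  ]
}}

```text
clock: 11.1
eef_pos: [0.4976, 0.1916, 0.0095]
tool_rot: [-0.04, 0.999, 0.0, 0.0]
ft_force: [-1.7, 0.5, 1.9]
grip_width: 0.0233
grasp_force: 59.6
```

{"name": "jog_arm", "arguments": {
  "motion": [
    {"x":0,"y":0,"z":-1,"spin":0,"fingers":1},
    {"x":0,"y":0,"z":-2,"spin":0,"fingers":1},
    {"x":0,"y":0,"z":-4,"spin":0,"fingers":1},
    {"x":0,"y":0,"z":-8,"spin":0,"fingers":1},
    {"x":0,"y":0,"z":-14,"spin":0,"fingers":1},
    {"x":0,"y":0,"z":-22,"spin":0,"fingers":1},
    {"x":0,"y":0,"z":-30,"spin":0,"fingers":1},
    {"x":0,"y":0,"z":-38,"spin":0,"fingers":1}
  ]
}}

```text
clock: 12.1
eef_pos: [0.4978, 0.1914, 0.0481]
tool_rot: [-0.04, 0.999, 0.0, 0.0]
ft_force: [0.9, 0.1, -3.3]
grip_width: 0.023
grasp_force: 59.1
```

{"name": "jog_arm", "arguments": {
  "motion": [
    {"x":0,"y":0,"z":-10,"spin":0,"fingers":1},
    {"x":0,"y":-6,"z":-22,"spin":0,"fingers":1},
    {"x":0,"y":-14,"z":-34,"spin":0,"fingers":1},
    {"x":0,"y":-24,"z":-46,"spin":0,"fingers":1},
    {"x":0,"y":-34,"z":-58,"spin":0,"fingers":1},
    {"x":0,"y":-42,"z":-70,"spin":0,"fingers":1},
    {"x":0,"y":-46,"z":-80,"spin":0,"fingers":1},
    {"x":0,"y":-46,"z":-80,"spin":0,"fingers":1}
  ]
}}

```text
clock: 13.1
eef_pos: [0.5021, 0.1455, 0.1284]
tool_rot: [-0.04, 0.999, 0.0, 0.001]
ft_force: [0.5, -0.8, -4.0]
grip_width: 0.0232
grasp_force: 59.1
```

```bash
python3 - <<'E'
from h import *
import pickle
st();st();s={n:shot(n) for n in('scene','top')};st()
pickle.dump(s,open('s4.pkl','wb'))
K=lambda a,x,y,w,h,k:cv2.resize(a[y:y+h,x:x+w,::-1],None,fx=k,fy=k,interpolation=cv2.INTER_CUBIC)
cv2.imwrite('pics/m5.png',np.hstack([K(s['scene']['pixels'],190,95,75,100,6),K(s['top']['pixels'],182,160,55,100,6)]))
E
```

```text
{'clock': 13.1, 'eef_pos': [0.5021, 0.1455, 0.1284], 'tool_rot': [-0.0399, 0.9992, 0.0003, 0.001], 'ft_force': [0.4538, -0.8381, -4.0214], 'ft_torque': [-0.0363, -0.0432, 0.0348], 'grip_width': 0.0232, 'grasp_force': 59.0675, 'joint_pos': [0.2819, 0.3509, -0.1206, 1.0971, 0.0001, 0.2021]}
{'clock': 13.1, 'eef_pos': [0.5021, 0.1455, 0.1284], 'tool_rot': [-0.0399, 0.9992, 0.0003, 0.001], 'ft_force': [0.4538, -0.8381, -4.0214], 'ft_torque': [-0.0363, -0.0432, 0.0348], 'grip_width': 0.0232, 'grasp_force': 59.0675, 'joint_pos': [0.2819, 0.3509, -0.1206, 1.0971, 0.0001, 0.2021]}
{'clock': 13.2, 'eef_pos': [0.5012, 0.1457, 0.1272], 'tool_rot': [-0.0402, 0.9992, 0.0001, -0.0001], 'ft_force': [-0.5564, -0.5354, -3.6612], 'ft_torque': [0.0086, -0.0068, 0.0581], 'grip_width': 0.0232, 'grasp_force': 59.0672, 'joint_pos': [0.2827, 0.3522, -0.1222, 1.0966, 0.0002, 0.2022]}
```

View pics/m5.png

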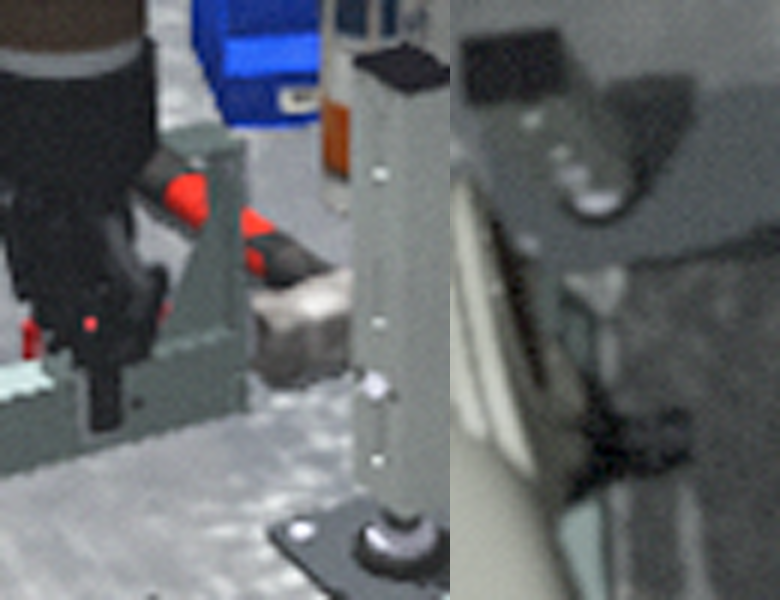

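The bracket is now level: its heel edge runs from crop (245,143) to (247,410), parallel to the post. Next I'll get the alignment numbers.

```bash
python3 - <<'E'
from h import *
import pickle
s=pickle.load(open('s4.pkl','rb'));S,T=s['scene'],s['top']
a=np.radians(4.6);x=np.array([np.cos(a),np.sin(a),0]);y=np.array([-np.sin(a),np.cos(a),0]);z=np.array([0,0,1])
p=np.array([.5016,.1456,.1275-.0095])
P=[p+x*.077-y*.014+z*.132,p+x*.077-y*.015,p-x*.089-y*.012+z*.058]
print('pred',proj(S,P).round(1).tolist(),proj(T,P).round(1).tolist())
print('obs scene top (230.8,118.8) foot (231.2,163.3)')
for n,(b,dx) in {'top':((230.8,118.8),0),'foot':((231.2,163.3),1)}.items():
    o,d=ray(S,b);k=np.dot(P[dx]-o,d)/np.dot(d,d);e=o+k*d-P[dx];print(n,'min offset',e.round(4),'in post axes',[round(float(e@v),4) for v in(x,y,z)])
c=np.array([.6646,.1561,0]);e=p-c;print('TCP in post frame',e@x,e@y,p[2])
E
```

```text
pred [[230.4, 117.9], [231.6, 163.6], [171.8, 158.9]] [[198.9, 203.4], [207.0, 211.6], [206.2, 268.4]]
obs scene top (230.8,118.8) foot (231.2,163.3)
top min offset [ 0.0006 -0.0012 -0.002 ] in post axes [0.0005, -0.0013, -0.002]
foot min offset [-0.0009  0.0008  0.0006] in post axes [-0.0009, 0.0009, 0.0006]
TCP in post frame -0.16331704589382123 0.00260624644181342 0.11800000000000001
```

{"name": "jog_arm", "arguments": {
  "motion": [
    {"x":-15,"y":-4,"z":0,"spin":0,"fingers":1},
    {"x":-30,"y":-4,"z":0,"spin":0,"fingers":1},
    {"x":-42,"y":-4,"z":0,"spin":0,"fingers":1},
    {"x":-50,"y":-4,"z":0,"spin":0,"fingers":1},
    {"x":-54,"y":-4,"z":0,"spin":0,"fingers":1},
    {"x":-56,"y":-4,"z":0,"spin":0,"fingers":1},
    {"x":-56,"y":-4,"z":0,"spin":0,"fingers":1},
    {"x":-56,"y":-4,"z":0,"spin":0,"fingers":1}
  ]
}}

```text
clock: 14.2
eef_pos: [0.5572, 0.146, 0.1274]
tool_rot: [-0.04, 0.999, -0.0, -0.0]
ft_force: [1.3, -0.0, -4.1]
grip_width: 0.023
grasp_force: 59.0
```

{"name": "jog_arm", "arguments": {
  "motion": [
    {"x":-2,"y":0,"z":0,"spin":0,"fingers":1},
    {"x":-4,"y":0,"z":0,"spin":0,"fingers":1},
    {"x":-6,"y":0,"z":0,"spin":0,"fingers":1},
    {"x":-7,"y":0,"z":0,"spin":0,"fingers":1},
    {"x":-8,"y":0,"z":0,"spin":0,"fingers":1},
    {"x":-8,"y":0,"z":0,"spin":0,"fingers":1}
  ]
}}

```text
clock: 14.95
eef_pos: [0.5655, 0.1467, 0.1273]
tool_rot: [-0.04, 0.999, -0.0, -0.0]
ft_force: [0.4, 0.1, -3.7]
grip_width: 0.0231
grasp_force: 59.0
```

{"name": "jog_arm", "arguments": {
  "motion": [
    {"x":-1,"y":0,"z":0,"spin":0,"fingers":1},
    {"x":-2,"y":0,"z":0,"spin":0,"fingers":1},
    {"x":-3,"y":0,"z":0,"spin":0,"fingers":1},
    {"x":-3,"y":0,"z":0,"spin":0,"fingers":1}
  ]
}}

```text
clock: 15.45
eef_pos: [0.5681, 0.1469, 0.1272]
tool_rot: [-0.04, 0.999, -0.0, -0.0]
ft_force: [-1.8, -0.5, -2.9]
grip_width: 0.0235
grasp_force: 59.0
```

{"name": "jog_arm", "arguments": {
  "motion": [
    {"x":-1,"y":0,"z":0,"spin":0,"fingers":1},
    {"x":-2,"y":0,"z":0,"spin":0,"fingers":1},
    {"x":-3,"y":0,"z":0,"spin":0,"fingers":1},
    {"x":-3,"y":0,"z":0,"spin":0,"fingers":1}
  ]
}}

```text
clock: 15.95
eef_pos: [0.5681, 0.1468, 0.127]
tool_rot: [-0.04, 0.999, -0.0, -0.003]
ft_force: [-11.1, -0.2, 1.4]
grip_width: 0.0233
grasp_force: 59.7
```

{"name": "jog_arm", "arguments": {
  "motion": [
    {"x":1,"y":0,"z":-0.6,"spin":0,"fingers":1},
    {"x":1,"y":0,"z":-1.2,"spin":0,"fingers":1},
    {"x":1,"y":0,"z":-1.8,"spin":0,"fingers":1},
    {"x":1,"y":0,"z":-2.4,"spin":0,"fingers":1},
    {"x":1,"y":0,"z":-3,"spin":0,"fingers":1},
    {"x":1,"y":0,"z":-3,"spin":0,"fingers":1}
  ]
}}

```text
clock: 16.7
eef_pos: [0.568, 0.1467, 0.1287]
tool_rot: [-0.04, 0.999, -0.0, -0.003]
ft_force: [-6.0, 0.3, -4.8]
grip_width: 0.0231
grasp_force: 58.9
```

{"name": "jog_arm", "arguments": {
  "motion": [
    {"x":0,"y":0,"z":-0.7,"spin":0,"fingers":1},
    {"x":0,"y":0,"z":-1.4,"spin":0,"fingers":1},
    {"x":0,"y":0,"z":-2,"spin":0,"fingers":1},
    {"x":0,"y":0,"z":-2,"spin":0,"fingers":1}
  ]
}}

```text
clock: 17.2
eef_pos: [0.568, 0.1466, 0.1307]
tool_rot: [-0.04, 0.999, -0.0, -0.003]
ft_force: [-5.6, -0.7, -5.5]
grip_width: 0.0233
grasp_force: 58.9
```

{"name": "jog_arm", "arguments": {
  "motion": [
    {"x":0,"y":0,"z":1.5,"spin":0,"fingers":1},
    {"x":0,"y":0,"z":3,"spin":0,"fingers":1},
    {"x":0,"y":0,"z":4,"spin":0,"fingers":1},
    {"x":0,"y":0,"z":5,"spin":0,"fingers":1},
    {"x":0,"y":0,"z":6,"spin":0,"fingers":1},
    {"x":0,"y":0,"z":7,"spin":0,"fingers":1},
    {"x":0,"y":0,"z":8,"spin":0,"fingers":1},
    {"x":0,"y":0,"z":8,"spin":0,"fingers":1}
  ]
}}

```text
clock: 18.2
eef_pos: [0.5681, 0.1467, 0.124]
tool_rot: [-0.04, 0.999, -0.0, -0.002]
ft_force: [-7.0, -0.5, 0.1]
grip_width: 0.0232
grasp_force: 59.6
```

No entry over z 0.124–0.131 at this y. I'll take one close look at how the flange lines up with the cap.

```bash
python3 - <<'E'
from h import *
import pickle
s={n:shot(n) for n in('scene','top')};st()
acc=np.mean([shot('top')['pixels'].astype(float) for _ in range(6)],axis=0)
pickle.dump((s,acc),open('s5.pkl','wb'))
K=lambda a,x,y,w,h,k:cv2.resize(a[y:y+h,x:x+w,::-1],None,fx=k,fy=k,interpolation=cv2.INTER_CUBIC)
cv2.imwrite('pics/m6.png',np.hstack([K(s['scene']['pixels'],232,95,40,60,10),K(np.clip(acc*1.6,0,255).astype('uint8'),180,160,40,60,10)]))
E
```

```text
{'clock': 18.3, 'eef_pos': [0.5681, 0.1467, 0.124], 'tool_rot': [-0.0402, 0.9992, -0.0003, -0.0023], 'ft_force': [-6.4396, -1.7309, -0.2822], 'ft_torque': [-0.1607, 1.0416, -0.0402], 'grip_width': 0.0231, 'grasp_force': 59.5771, 'joint_pos': [0.2525, 0.478, 0.0648, 1.1621, 0.0003, 0.1721]}
```

View pics/m6.png

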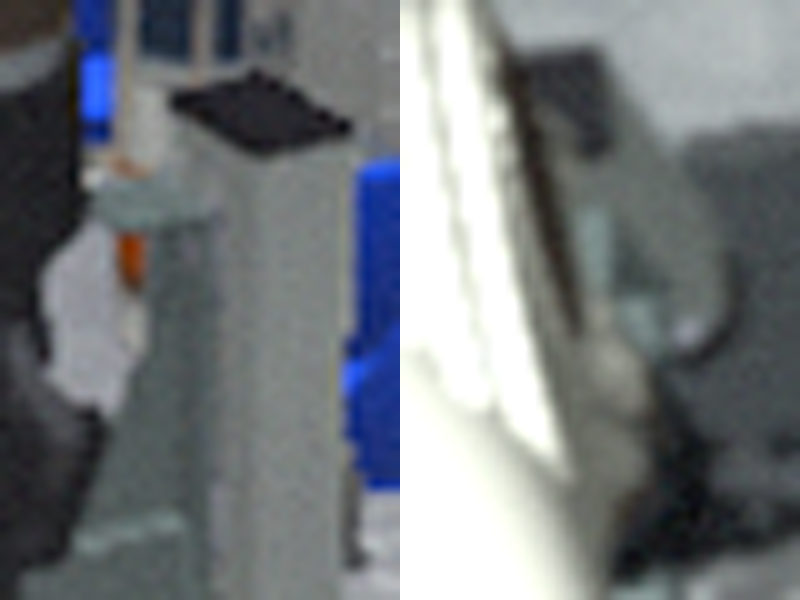

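In the top panel the cap's front right corner is at about (605,155) and the flange's rear right corner at about (612,208).

```bash
python3 - <<'E'
from h import *
import pickle
(s,acc)=pickle.load(open('s5.pkl','rb'));T=s['top'];S=s['scene']
a=np.radians(4.6);x=np.array([np.cos(a),np.sin(a),0]);y=np.array([-np.sin(a),np.cos(a),0])
c=onz(T,(200.5,175.5),.261);f=onz(T,(201.2,180.8),.2465)
print(c,f,'rel',(f-c)@x,(f-c)@y,'centre offset y',(f-c)@y+.014-.022)
c=np.array([.6646,.1561,0]);t=np.array([.5681,.1467,0]);
P=[t+x*.077-y*.014+[0,0,.2465],c-x*.015-y*.022+[0,0,.261],c-x*.015+y*.022+[0,0,.261]]
print(proj(T,P).round(1).tolist(),proj(S,P).round(1).tolist())
print('obs scene flange',(232+21.5,95+21.5),'cap front right',(232+26,95+15.5),'front left',(232+17.2,95+10.2))
g=acc.mean(2)
for v in(178,182,184,186): print(v,g[v,192:210].round().astype(int).tolist())
for v in(166,169,172,174): print(v,g[v,192:210].round().astype(int).tolist())
E
```

```text
[0.65182103 0.13377129 0.261     ] [0.6408735  0.13399809 0.2465    ] rel -0.010894077683807209 0.0011040463737497326 centre offset y -0.006895953626250267
[[199.4, 178.9], [200.8, 175.6], [184.2, 177.1]] [[253.6, 114.6], [256.6, 109.9], [248.0, 104.2]]
obs scene flange (253.5, 116.5) cap front right (258, 110.5) front left (249.2, 105.2)
178 [60, 28, 25, 41, 59, 67, 68, 66, 65, 66, 66, 68, 66, 65, 65, 61, 61, 55]
182 [85, 57, 28, 29, 46, 67, 84, 86, 79, 62, 58, 64, 67, 64, 66, 63, 63, 63]
184 [86, 72, 39, 28, 39, 64, 79, 84, 79, 59, 50, 55, 61, 68, 66, 64, 64, 66]
186 [82, 81, 61, 33, 33, 52, 74, 83, 75, 56, 45, 46, 52, 57, 62, 65, 65, 67]
166 [38, 36, 35, 36, 35, 33, 31, 40, 63, 89, 103, 104, 108, 110, 109, 108, 110, 112]
169 [30, 36, 34, 34, 32, 36, 30, 36, 45, 61, 77, 93, 102, 106, 106, 109, 107, 110]
172 [27, 33, 50, 54, 52, 42, 32, 31, 40, 51, 61, 67, 76, 93, 104, 107, 105, 103]
174 [29, 24, 38, 50, 52, 44, 33, 27, 32, 48, 60, 67, 63, 71, 81, 84, 76, 63]
```

Relative to the post the bracket sits about 4 mm too far to −y. I'll back off, shift +3.5 mm in y and sweep again.

{"name": "jog_arm", "arguments": {
  "motion": [
    {"x":3,"y":0,"z":0,"spin":0,"fingers":1},
    {"x":4,"y":3.5,"z":-5,"spin":0,"fingers":1},
    {"x":4,"y":3.5,"z":-5,"spin":0,"fingers":1},
    {"x":2,"y":3.5,"z":-5,"spin":0,"fingers":1},
    {"x":0,"y":3.5,"z":-5,"spin":0,"fingers":1},
    {"x":0,"y":3.5,"z":-5,"spin":0,"fingers":1}
  ]
}}

```text
clock: 19.35
eef_pos: [0.5704, 0.1505, 0.1292]
tool_rot: [-0.04, 0.999, -0.0, 0.0]
ft_force: [-0.2, 0.6, -3.7]
grip_width: 0.0233
grasp_force: 59.3
```

{"name": "jog_arm", "arguments": {
  "motion": [
    {"x":0,"y":0,"z":0.8,"spin":0,"fingers":1},
    {"x":0,"y":0,"z":1.6,"spin":0,"fingers":1},
    {"x":0,"y":0,"z":2.4,"spin":0,"fingers":1},
    {"x":0,"y":0,"z":3.2,"spin":0,"fingers":1},
    {"x":0,"y":0,"z":4,"spin":0,"fingers":1},
    {"x":0,"y":0,"z":4,"spin":0,"fingers":1}
  ]
}}

```text
clock: 20.1
eef_pos: [0.5713, 0.1507, 0.1266]
tool_rot: [-0.04, 0.999, 0.0, 0.002]
ft_force: [-0.0, -0.7, 5.8]
grip_width: 0.0227
grasp_force: 60.5
```

It has dropped in: no x force at x 0.570, and the lower edge is felt at z about 0.1266. I'll lift about 1.5 mm off that edge and push in.

{"name": "jog_arm", "arguments": {
  "motion": [
    {"x":0,"y":0,"z":-2,"spin":0,"fingers":1},
    {"x":0,"y":0,"z":-3.4,"spin":0,"fingers":1},
    {"x":-1.5,"y":0,"z":-3.4,"spin":0,"fingers":1},
    {"x":-3,"y":0,"z":-3.4,"spin":0,"fingers":1},
    {"x":-4.5,"y":0,"z":-3.4,"spin":0,"fingers":1},
    {"x":-6,"y":0,"z":-3.4,"spin":0,"fingers":1},
    {"x":-6,"y":0,"z":-3.4,"spin":0,"fingers":1}
  ]
}}

```text
clock: 20.98
eef_pos: [0.5758, 0.151, 0.1283]
tool_rot: [-0.04, 0.999, -0.0, -0.001]
ft_force: [-0.9, -1.0, -3.4]
grip_width: 0.0233
grasp_force: 59.3
```

{"name": "jog_arm", "arguments": {
  "motion": [
    {"x":-1,"y":0,"z":0,"spin":0,"fingers":1},
    {"x":-2,"y":0,"z":0,"spin":0,"fingers":1},
    {"x":-3,"y":0,"z":0,"spin":0,"fingers":1},
    {"x":-3,"y":0,"z":0,"spin":0,"fingers":1}
  ]
}}

```text
clock: 21.48
eef_pos: [0.5759, 0.1509, 0.1283]
tool_rot: [-0.04, 0.999, -0.0, -0.003]
ft_force: [-10.3, -1.3, 0.2]
grip_width: 0.0234
grasp_force: 59.9
```

{"name": "jog_arm", "arguments": {
  "motion": [
    {"x":1.5,"y":0,"z":0,"spin":0,"fingers":1},
    {"x":1.5,"y":0,"z":1,"spin":0,"fingers":1},
    {"x":1.5,"y":0,"z":2,"spin":0,"fingers":1},
    {"x":1.5,"y":0,"z":3,"spin":0,"fingers":1},
    {"x":1.5,"y":0,"z":3,"spin":0,"fingers":1}
  ]
}}

```text
clock: 22.1
eef_pos: [0.5759, 0.1509, 0.1255]
tool_rot: [-0.04, 0.999, -0.0, -0.002]
ft_force: [-6.5, -1.0, -0.4]
grip_width: 0.0234
grasp_force: 59.6
```

{"name": "jog_arm", "arguments": {
  "motion": [
    {"x":1,"y":0,"z":1,"spin":0,"fingers":1},
    {"x":1,"y":0,"z":2,"spin":0,"fingers":1},
    {"x":1,"y":0,"z":3,"spin":0,"fingers":1},
    {"x":1,"y":0,"z":4,"spin":0,"fingers":1},
    {"x":1,"y":0,"z":4,"spin":0,"fingers":1}
  ]
}}

```text
clock: 22.72
eef_pos: [0.5759, 0.151, 0.1215]
tool_rot: [-0.04, 0.999, -0.0, -0.001]
ft_force: [-4.4, -0.8, -0.4]
grip_width: 0.0231
grasp_force: 59.5
```

{"name": "jog_arm", "arguments": {
  "motion": [
    {"x":0,"y":0,"z":0,"spin":0,"fingers":-1},
    {"x":0,"y":0,"z":0,"spin":0,"fingers":-1},
    {"x":0,"y":0,"z":0,"spin":0,"fingers":-1},
    {"x":0,"y":0,"z":0,"spin":0,"fingers":-1},
    {"x":0,"y":0,"z":0,"spin":0,"fingers":-1},
    {"x":0,"y":0,"z":-15,"spin":0,"fingers":-1},
    {"x":0,"y":0,"z":-35,"spin":0,"fingers":-1},
    {"x":0,"y":0,"z":-60,"spin":0,"fingers":-1}
  ]
}}

```text
clock: 23.72
eef_pos: [0.5766, 0.1511, 0.183]
tool_rot: [-0.04, 0.999, -0.0, 0.0]
ft_force: [-0.5, 0.3, 0.7]
grip_width: 0.0851
grasp_force: 0.0
```

{"name": "jog_arm", "arguments": {
  "motion": [
    {"x":0,"y":0,"z":-40,"spin":0,"fingers":-1},
    {"x":0,"y":0,"z":-80,"spin":0,"fingers":-1},
    {"x":0,"y":0,"z":-105,"spin":0,"fingers":0},
    {"x":0,"y":0,"z":-105,"spin":0,"fingers":1},
    {"x":0,"y":0,"z":-105,"spin":0,"fingers":1},
    {"x":0,"y":0,"z":-105,"spin":0,"fingers":1},
    {"x":0,"y":0,"z":-105,"spin":0,"fingers":1}
  ]
}}

```text
clock: 24.6
eef_pos: [0.5761, 0.151, 0.2854]
tool_rot: [-0.04, 0.999, -0.0, -0.001]
ft_force: [0.2, 0.1, -0.5]
grip_width: -0.0
grasp_force: 0.0
```

```bash
python3 - <<'E'
from h import *
import pickle
st();s=shot('scene','sc6.png');pickle.dump(s,open('s6.pkl','wb'))
# where is the flange's upper right corner vs fitted one: green blob near the post
a=np.radians(4.6);x=np.array([np.cos(a),np.sin(a),0]);y=np.array([-np.sin(a),np.cos(a),0]);z=np.array([0,0,1])
p=np.array([.5759,.151,.112])
P=[p-x*.089-y*.012,p-x*.089-y*.012+z*.058,p-x*.089+y*.012+z*.058]
print(proj(s,P).round(1).tolist())
h=cv2.cvtColor(s['pixels'],cv2.COLOR_RGB2HSV);m=cv2.inRange(h,(65,20,40),(100,120,235))[100:190,150:256]
n,l,t,_=cv2.connectedComponentsWithStats(m);i=1+t[1:,4].argmax();print(t[i]+[150,100,0,0,0])
ys,xs=np.where(l==i)
for u in(xs.min(),xs.min()+1,xs.min()+2,xs.min()+5):
    k=ys[xs==u];print(u+150,k.min()+100,k.max()+100)
E
```

```text
{'clock': 24.6, 'eef_pos': [0.5761, 0.151, 0.2854], 'tool_rot': [-0.0402, 0.9992, -0.0003, -0.0012], 'ft_force': [0.1738, 0.1141, -0.4922], 'ft_torque': [0.0133, -0.0062, 0.0061], 'grip_width': -0.0, 'grasp_force': 0.0, 'joint_pos': [0.2563, 0.4287, 0.4107, 1.5552, 0.0, 0.1759]}
[[200.6, 173.7], [199.3, 154.1], [195.3, 150.3]]
[196 114  60  62 945]
196 159 159
197 155 166
198 156 173
201 160 175
```

The bracket hangs where I left it. Now I'll go over the flange and press.

{"name": "jog_arm", "arguments": {
  "motion": [
    {"x":-30,"y":0,"z":0,"spin":0,"fingers":1},
    {"x":-55,"y":0,"z":0,"spin":0,"fingers":1},
    {"x":-60,"y":0,"z":0,"spin":0,"fingers":1},
    {"x":-60,"y":0,"z":10,"spin":0,"fingers":1},
    {"x":-60,"y":0,"z":22,"spin":0,"fingers":1},
    {"x":-60,"y":0,"z":32,"spin":0,"fingers":1},
    {"x":-60,"y":0,"z":38,"spin":0,"fingers":1},
    {"x":-60,"y":0,"z":38,"spin":0,"fingers":1}
  ]
}}

```text
clock: 25.65
eef_pos: [0.6359, 0.1558, 0.2482]
tool_rot: [-0.04, 0.999, -0.0, -0.001]
ft_force: [-0.3, 0.5, -0.2]
grip_width: -0.0
grasp_force: 0.0
```

{"name": "jog_arm", "arguments": {
  "motion": [
    {"x":0,"y":0,"z":2,"spin":0,"fingers":1},
    {"x":0,"y":0,"z":4,"spin":0,"fingers":1},
    {"x":0,"y":0,"z":5,"spin":0,"fingers":1},
    {"x":0,"y":0,"z":6,"spin":0,"fingers":1},
    {"x":0,"y":0,"z":6,"spin":0,"fingers":1}
  ]
}}

```text
clock: 26.28
eef_pos: [0.6364, 0.1559, 0.2426]
tool_rot: [-0.04, 0.999, -0.0, -0.0]
ft_force: [0.4, 0.4, 0.7]
grip_width: -0.0001
grasp_force: 0.0
```

{"name": "jog_arm", "arguments": {
  "motion": [
    {"x":0,"y":0,"z":1,"spin":0,"fingers":1},
    {"x":0,"y":0,"z":2,"spin":0,"fingers":1},
    {"x":0,"y":0,"z":3,"spin":0,"fingers":1},
    {"x":0,"y":0,"z":4,"spin":0,"fingers":1},
    {"x":0,"y":0,"z":4,"spin":0,"fingers":1}
  ]
}}

```text
clock: 26.9
eef_pos: [0.6364, 0.156, 0.2391]
tool_rot: [-0.04, 0.999, 0.0, 0.0]
ft_force: [-0.8, 0.3, 2.7]
grip_width: -0.0001
grasp_force: 1.5
```

{"name": "jog_arm", "arguments": {
  "motion": [
    {"x":0,"y":0,"z":1,"spin":0,"fingers":1},
    {"x":0,"y":0,"z":2,"spin":0,"fingers":1},
    {"x":0,"y":0,"z":3,"spin":0,"fingers":1},
    {"x":0,"y":0,"z":3,"spin":0,"fingers":1}
  ]
}}

```text
clock: 27.4
eef_pos: [0.6363, 0.1558, 0.2348]
tool_rot: [-0.04, 0.999, -0.0, -0.0]
ft_force: [0.3, 0.3, -1.4]
grip_width: -0.0003
grasp_force: 0.0
```

{"name": "jog_arm", "arguments": {
  "motion": [
    {"x":0,"y":0,"z":1,"spin":0,"fingers":1},
    {"x":0,"y":0,"z":2,"spin":0,"fingers":1},
    {"x":0,"y":0,"z":3,"spin":0,"fingers":1},
    {"x":0,"y":0,"z":3,"spin":0,"fingers":1}
  ]
}}

```text
clock: 27.9
eef_pos: [0.6364, 0.1559, 0.2325]
tool_rot: [-0.04, 0.999, -0.0, -0.0]
ft_force: [-0.1, 0.1, 0.6]
grip_width: -0.0002
grasp_force: 0.0
```

{"name": "jog_arm", "arguments": {
  "motion": [
    {"x":0,"y":0,"z":1,"spin":0,"fingers":1},
    {"x":0,"y":0,"z":2,"spin":0,"fingers":1},
    {"x":0,"y":0,"z":3,"spin":0,"fingers":1},
    {"x":0,"y":0,"z":3,"spin":0,"fingers":1}
  ]
}}

```text
clock: 28.4
eef_pos: [0.6365, 0.1559, 0.2296]
tool_rot: [-0.04, 0.999, -0.0, 0.0]
ft_force: [0.4, 0.0, -0.3]
grip_width: 0.0001
grasp_force: 0.1
```

{"name": "jog_arm", "arguments": {
  "motion": [
    {"x":0,"y":0,"z":1,"spin":0,"fingers":1},
    {"x":0,"y":0,"z":2,"spin":0,"fingers":1},
    {"x":0,"y":0,"z":3,"spin":0,"fingers":1},
    {"x":0,"y":0,"z":3,"spin":0,"fingers":1}
  ]
}}

```text
clock: 28.9
eef_pos: [0.6364, 0.1559, 0.2267]
tool_rot: [-0.04, 0.999, -0.0, -0.0]
ft_force: [0.9, 0.2, 1.4]
grip_width: -0.0
grasp_force: 0.5
```

{"name": "jog_arm", "arguments": {
  "motion": [
    {"x":0,"y":0,"z":1,"spin":0,"fingers":1},
    {"x":0,"y":0,"z":2,"spin":0,"fingers":1},
    {"x":0,"y":0,"z":2,"spin":0,"fingers":1}
  ]
}}

```text
clock: 29.28
eef_pos: [0.6364, 0.1559, 0.2265]
tool_rot: [-0.04, 0.999, 0.0, 0.001]
ft_force: [-2.6, 0.3, 7.3]
grip_width: 0.0001
grasp_force: 3.5
```

It stops at 0.2265, where home is expected (0.226). I'll press a little more to confirm it is hard down.

{"name": "jog_arm", "arguments": {
  "motion": [
    {"x":0,"y":0,"z":1,"spin":0,"fingers":1},
    {"x":0,"y":0,"z":2,"spin":0,"fingers":1},
    {"x":0,"y":0,"z":3,"spin":0,"fingers":1},
    {"x":0,"y":0,"z":3,"spin":0,"fingers":1}
  ]
}}

```text
clock: 29.78
eef_pos: [0.6365, 0.156, 0.2263]
tool_rot: [-0.04, 0.999, 0.001, 0.002]
ft_force: [-5.9, -0.2, 15.6]
grip_width: 0.0002
grasp_force: 7.8
```

{"name": "jog_arm", "arguments": {
  "motion": [
    {"x":0,"y":0,"z":1,"spin":0,"fingers":1},
    {"x":0,"y":0,"z":2,"spin":0,"fingers":1},
    {"x":0,"y":0,"z":2,"spin":0,"fingers":1}
  ]
}}

```text
clock: 30.15
eef_pos: [0.6366, 0.156, 0.2261]
tool_rot: [-0.04, 0.999, 0.001, 0.003]
ft_force: [-7.7, -1.4, 21.3]
grip_width: -0.0001
grasp_force: 10.8
```

{"name": "jog_arm", "arguments": {
  "motion": [
    {"x":0,"y":0,"z":-6,"spin":0,"fingers":1},
    {"x":0,"y":0,"z":-15,"spin":0,"fingers":1},
    {"x":0,"y":0,"z":-40,"spin":0,"fingers":1},
    {"x":40,"y":0,"z":-80,"spin":0,"fingers":1},
    {"x":90,"y":0,"z":-100,"spin":0,"fingers":1},
    {"x":140,"y":0,"z":-110,"spin":0,"fingers":1},
    {"x":170,"y":0,"z":-110,"spin":0,"fingers":1},
    {"x":170,"y":0,"z":-110,"spin":0,"fingers":1}
  ]
}}

```text
clock: 31.15
eef_pos: [0.4654, 0.1422, 0.3306]
tool_rot: [-0.041, 0.999, 0.0, 0.0]
ft_force: [0.7, 0.3, 0.8]
grip_width: 0.0
grasp_force: 0.0
```

```bash
python3 - <<'E'
from h import *
st();s=shot('scene','sc7.png')
h=cv2.cvtColor(s['pixels'],cv2.COLOR_RGB2HSV);m=cv2.inRange(h,(65,20,40),(100,120,235))[100:200,150:256]
n,l,t,_=cv2.connectedComponentsWithStats(m);i=1+t[1:,4].argmax();print(t[i]+[150,100,0,0,0])
ys,xs=np.where(l==i)
for u in(198,201,205,215,225,235,240,244,248):
    k=ys[xs==u-150];print(u,(k.min()+100,k.max()+100) if len(k) else None)
a=np.radians(4.6);x=np.array([np.cos(a),np.sin(a),0]);y=np.array([-np.sin(a),np.cos(a),0]);z=np.array([0,0,1])
p=np.array([.5759,.151,.0943])
P=[p-x*.089-y*.012,p-x*.089-y*.012+z*.058,p+x*.077-y*.015,p+x*.077-y*.014+z*.132]
print(proj(s,P).round(1).tolist())
E
```

```text
{'clock': 31.15, 'eef_pos': [0.4654, 0.1422, 0.3306], 'tool_rot': [-0.0405, 0.9992, 0.0001, 0.0003], 'ft_force': [0.7266, 0.3433, 0.8257], 'ft_torque': [-0.0186, -0.0661, 0.0054], 'grip_width': 0.0, 'grasp_force': 0.0, 'joint_pos': [0.2965, 0.1938, 0.2008, 1.5771, 0.0, 0.2154]}
[198 118  58  64 917]
198 (np.int64(167), np.int64(174))
201 (np.int64(167), np.int64(180))
205 (np.int64(163), np.int64(180))
215 (np.int64(161), np.int64(175))
225 (np.int64(158), np.int64(173))
235 (np.int64(154), np.int64(169))
240 (np.int64(152), np.int64(168))
244 (np.int64(120), np.int64(166))
248 (np.int64(119), np.int64(165))
[[201.0, 179.5], [199.7, 160.2], [255.4, 164.6], [255.5, 120.7]]
```

```bash
python3 -c "
from workcell import bot
print(bot.job_done())"
```

```text
the job is handed in; nothing more can be done
None
```

The bracket is hooked into the upper two slots of the empty post, pressed hard down at 21 N and released, and the job is handed in; it sits level at the expected home height, but I inferred the catch snapping out from that height rather than seeing it.

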